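# Arm the bench supply under its guard, then start it

### The arm

A 6-joint arm with a two-finger parallel gripper is mounted at the origin on a cart in front of the work surface, level with it; the furniture and walls round the work are solid. World frame = base frame: x ahead of the robot, y to its left, z up, the work surface at z = 0. Lengths are in m, angles in rad, forces in N, time in s.
With the tool pointing down it reaches from about 0.35 to 0.8 m from the base axis. Payload 7.3 kg.
Tool frame: the origin (TCP) lies between the finger pads; the fingertips stand 25 mm ahead of it and the grasp point (between the pads) lies 6 mm ahead of it (r.tip_extent is the distance from the TCP to the fingertips, in m); z points along the fingers, y is the line along which they close (so a half turn about z gives the same grasp; the last joint's range is limited). The gripper opens to 85 mm and grips with 20 to 120 N. Pads are 22 mm wide; open, the fingers measure 114 mm over their backs; the gripper's body (76 mm by 85 mm) begins 54 mm behind the grasp point. The pads swing forward as they close: fully open they stand 13 mm farther back than shut.
Start: joints at [-1.349, 0.342, 1.524, -0, 1.275, -0.146], TCP at [0.189, -0.49, 0.256] pointing down, gripper open.
Joint ranges: [-2.53, 2.53], [-0.77, 2.02], [0.04, 2.7], [-1, 4.14], [0.28, 2.66], [-3.11, 3.11]. Speed limits (rad/s): [2.57, 2.57, 3.14, 3.14, 3.14, 3.14].

### API

Orientations are given as a unit quaternion [x, y, z, w].
In Python, from workcell import r, command_gripper, optics gives the robot as it stands. The module is installed in compiled form; this text tells all that it offers. Calls block until the motion is done:
- r.reach(position, orientation): joint-space move of the TCP to a pose.
- r.move_straight(position, orientation=None, speed=0.15, max_force=None): straight line of the TCP; orientation=None keeps the orientation; speed is the mean speed in m/s. With max_force (N) it stops when the force on the tool has changed by that much, and returns True; else False.
- r.movej(angles): joint-space move.
- command_gripper(opening, force=None): finger opening in m; force is the grip in N (None keeps the last); returns when the fingers have stopped.
- r.hold(seconds).
- r.solve_ik(position, orientation): joint angles nearest the present ones, or None.
- r.read_state(): the state.
- optics.get_image(name): name is "side" or "top" or "wrist"; returns (picture, depth): 420x560x3 uint8, red, green, blue; 420x560 float32, m along the optical axis (not along the pixel's ray), 0 where there is no reading.
- optics.camera_model(name): a dict with "K" (3x3 intrinsics, pixels), "k1" (the pictures are not rectified: a ray, as slopes to the right and down, at radius r is drawn at 1 + k1 r^2 times it, then the intrinsics apply), "R" (3x3) and "t" (3): a world point X has camera coordinates R X + t; the wrist camera has in their place "tool_from_camera" (4x4, takes a point from camera to tool coordinates, whose origin is the TCP and whose axes are the flange's). Camera axes: x right, y down, z forward; pixel columns grow to the right and rows downward; lengths in m; the calibration is good to about 2 mm. A picture is of the moment at which its call begins: read the wrist's pose just before it. camera_model takes no time and is no camera call.
A pose or a line that the arm cannot do raises r.PlanningError and nothing moves.
- r.finish_job(): hands the job in; it is judged then, once.
The state is a dict: "time_s": time; "joint_positions": joint angles; "dq": joint speeds; "tau": joint torques, N m; "eef_pos": TCP position; "eef_rot": TCP orientation; "contact_force": force on the tool from outside, world axes, zero at the start; "torque": the same for the moment, N m; "grip_width": finger opening in m; "grip_force": force on a finger pad.
Only numpy, scipy, OpenCV 4.12 (cv2) and the standard library are available. Lean on these libraries where they do the work, as an engineer would, in place of code of your own. Each camera call takes 0.05 s, during which the arm holds its last target. There are 200 camera calls.

### The job

Arm the bench supply: with a fingertip lift the hinged guard on the switch box, flip the toggle beneath it fully over away from the guard's tab, and let the guard drop shut again. Only then press the push button on the other box all the way down and let it come back. Touch and push only: do not shove, lift or tip the two boxes, and leave everything else on the bench alone.

Things in the scene. Friction and masses are not known exactly. Their poses are not given: they have to be found in the camera images.
- switch_box: Grey die-cast box loose on rubber feet, 3 kg, with a hinged guard over a toggle. Origin: on the bench below the toggle's pivot; +x runs from the guard's tab (front) to the hinge (back), z up. Case x -18 to 116 mm, y -58 to 58 mm, flat panel on top at z 60 mm. Toggle pivot (0, 0, 66) mm. Steel hinge posts at x 26, y +-45 mm rise to z 84 mm. Cable gland sticks out 18 mm at the back
- guard_edge (a point): Middle of the front edge of the guard's tab, at the plate's underside (moves with the guard); shut, at (-40, 0, 112) mm in the switch box frame. The tab overhangs the case's front by 22 mm, with nothing but the bench beneath it, and has thumb ribs on top
- guard_hinge (a point): Middle of the guard's hinge line (along the switch box's y), at (26, 0, 75) mm in its frame. The guard is a grey plastic channel, open in front: level top plate 76 mm wide, 3 mm thick, underside at z 112 mm; its 3 mm side cheeks reach down to z 68 mm from x -14 mm back to x 34 mm, 70 mm apart inside
- guard (a joint): Guard angle, rad: 0 shut (plate level), grows as the tab is raised and swings back, stop at 1.1. No catch: 50 g and a weak spring (about 0.5 N at the tab) drop it shut from any angle as soon as nothing holds it; raised about 0.3 to 0.5 rad it rests on a finger that reaches the toggle
- toggle_tip (a point): Tip of the steel bat toggle (moves with it), 40 mm above its pivot and about 12 mm thick there; tip at (-13, 0, 104) mm in the switch box's frame when off, (+13, 0, 104) mm when on
- toggle (a joint): Toggle angle, rad: near 0 off (leaning 0.32 rad to the front, towards the tab), 0.64 on (leaning 0.32 rad to the back, towards the hinge; end stop). It does not snap: it is stiff and stays where it is left, so push it to its stop (over 0.5 counts as on); pushing takes about 1 to 1.5 N at the bat
- start_box: Smaller grey die-cast box standing loose, on the other side of the bench from the switch box (either may be left), on rubber feet, 1.5 kg, 100 (x) x 90 (y) x 55 mm high, cable gland at +x; origin: centre of its underside. A round push button of 32 mm diameter stands in the middle of its top
- start_button_top (a point): Centre of the button's top face (moves with it)
- start_button (a joint): Button travel, m: 0 up, 0.006 fully down; spring return, about 5 N fully down
- tape: bystander: roll of amber tape lying flat, 78 mm diameter, 19 mm high; origin centre of underside; in the middle of the bench
- cutters: bystander: red-handled side cutters lying flat, 50x120x12 mm; near the front of the bench
- jar: bystander: white jar with yellow cap, 44 mm diameter and high; behind the start box
- heatsink: bystander: white finned heat sink, 40x50x27 mm; in front of the start box
- cleaner: bystander: black round tip cleaner, 72 mm diameter, 43 mm high, near the front of the bench, between the boxes
Mind the look-alikes: they are no part of the job. What is shaped like the start_box but brown is not meant.

How it is judged:
By the outcome, as a careful person would: the job done as asked, in the order asked, and still so for the second after the job is handed in, with the robot touching nothing.
It also fails if it takes over 58 s, if anything falls off the work surface, if the arm or the gripper's body presses on something with over 40 N, if the wrist force passes 120 N, or if a joint passes its speed limit or range.

## Working session

There is one attempt and no reset: what is moved stays moved. The work goes in short steps, each a Python script; the robot and the scene stay as the last script left them, time stands still between calls to the robot, and variables do not carry over. Pictures are saved under pics/ and viewed, at most 10 in all, crops included, and the job is handed in when it is done.

```bash
mkdir -p pics; cat > h.py <<'E'
import numpy as np, cv2
from workcell import r, command_gripper, optics
from scipy.spatial.transform import Rotation as Rot
def world(name, img=None):
    """returns picture, HxWx3 world points"""
    s=r.read_state(); pic,d=optics.get_image(name); m=optics.camera_model(name)
    K=np.array(m["K"]); h,w=d.shape
    u,v=np.meshgrid(np.arange(w),np.arange(h))
    x=(u-K[0,2])/K[0,0]; y=(v-K[1,2])/K[1,1]
    k=m["k1"]; a,b=x.copy(),y.copy()
    for _ in range(8):
        f=1+k*(a*a+b*b); a,b=x/f,y/f
    P=np.stack([a*d,b*d,d],-1)
    if "R" in m: W=(P-np.array(m["t"]))@np.array(m["R"])
    else:
        T=np.array(m["tool_from_camera"]); W=P@T[:3,:3].T+T[:3,3]
        W=W@Rot.from_quat(s["eef_rot"]).as_matrix().T+np.array(s["eef_pos"])
    W[d==0]=np.nan
    return pic,W
def save(n,p): cv2.imwrite("pics/"+n+".png",cv2.cvtColor(p,cv2.COLOR_RGB2BGR))
E
python3 - <<'E'
from h import *
for n in("top","side"):
    p,W=world(n); save(n,p); np.save(n+".npy",W); 
    for v in range(30,420,60): print(n,v,[tuple(np.round(W[v,u],2)) for u in range(40,560,120)])
print(r.read_state()["eef_rot"],optics.camera_model("top")["k1"])
E
```

```text
top 30 [(np.float64(0.79), np.float64(0.46), np.float64(0.79)), (np.float64(1.15), np.float64(0.46), np.float64(0.0)), (np.float64(1.05), np.float64(0.04), np.float64(0.2)), (np.float64(1.14), np.float64(-0.37), np.float64(0.0)), (np.float64(1.39), np.float64(-1.04), np.float64(-0.52))]
top 90 [(np.float64(0.71), np.float64(0.51), np.float64(0.68)), (np.float64(0.94), np.float64(0.45), np.float64(0.01)), (np.float64(0.86), np.float64(0.04), np.float64(0.22)), (np.float64(0.93), np.float64(-0.36), np.float64(0.0)), (np.float64(1.11), np.float64(-1.03), np.float64(-0.54))]
top 150 [(np.float64(0.61), np.float64(0.55), np.float64(0.59)), (np.float64(0.73), np.float64(0.44), np.float64(0.0)), (np.float64(0.71), np.float64(0.04), np.float64(0.07)), (np.float64(0.72), np.float64(-0.35), np.float64(0.0)), (np.float64(0.84), np.float64(-1.02), np.float64(-0.56))]
top 210 [(np.float64(0.53), np.float64(0.82), np.float64(0.05)), (np.float64(0.53), np.float64(0.44), np.float64(0.0)), (np.float64(0.53), np.float64(0.05), np.float64(0.02)), (np.float64(0.52), np.float64(-0.32), np.float64(0.11)),
[... 2348 characters left out ...]
oat64(0.06), np.float64(0.13))]
side 330 [(np.float64(0.92), np.float64(0.47), np.float64(0.01)), (np.float64(0.69), np.float64(0.38), np.float64(0.0)), (np.float64(0.31), np.float64(0.66), np.float64(0.4)), (np.float64(0.2), np.float64(-0.58), np.float64(-0.72)), (np.float64(-0.03), np.float64(0.1), np.float64(0.01))]
side 390 [(np.float64(0.71), np.float64(0.63), np.float64(0.1)), (np.float64(0.43), np.float64(0.68), np.float64(0.31)), (np.float64(0.39), np.float64(0.45), np.float64(0.03)), (np.float64(0.16), np.float64(-0.26), np.float64(-0.72)), (np.float64(-0.07), np.float64(0.12), np.float64(-0.15))]
[ 9.83136620e-01  1.82871229e-01 -1.23682461e-06 -7.07833841e-04] -0.07858857181345659
```

View pics/top.png

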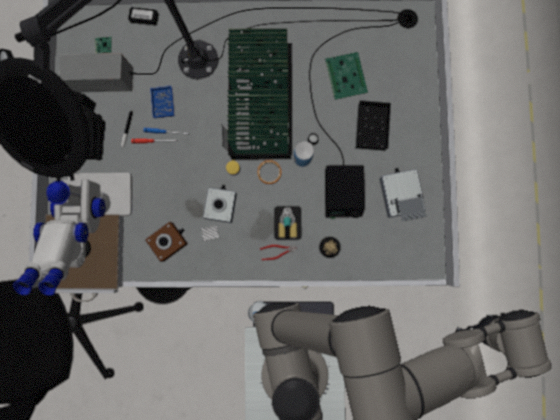

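View pics/side.png

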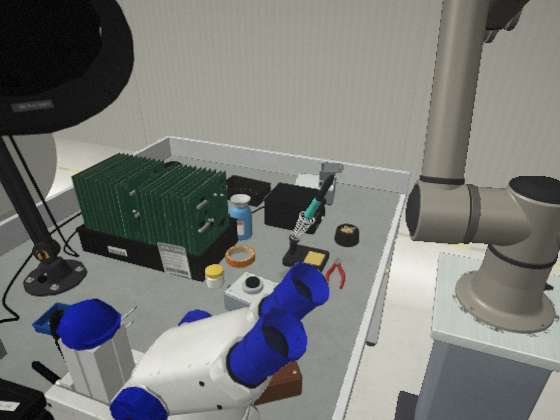

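Candidates: the switch box is the grey box with the darker guard at top (403,193). The start box is the grey box with the black button at (219,205). The brown look-alike is at (165,242), and the black box at (345,190) has no guard or button. I'll check these in a close crop and measure them from depth.

```bash
python3 - <<'E'
from h import *
W=np.load("top.npy"); p=cv2.imread("pics/top.png")
a=cv2.resize(p[155:235,370:450],(400,400),interpolation=cv2.INTER_CUBIC);b=cv2.resize(p[175:255,145:225+0],(400,400),interpolation=cv2.INTER_CUBIC)
cv2.imwrite("pics/crop.png",np.hstack([a,b]))
def reg(r0,r1,c0,c1,z0,z1):
    X=W[r0:r1,c0:c1].reshape(-1,3); X=X[(X[:,2]>z0)&(X[:,2]<z1)]
    rc=cv2.minAreaRect((X[:,:2]*1000).astype(np.float32)); print(len(X),X.mean(0).round(4),np.median(X[:,2]).round(4),[np.round(q,1) for q in rc]); print(cv2.boxPoints(rc).round(0).tolist())
for z in((.1,.125),(.05,.07)): reg(155,235,370,450,*z)
for z in((.045,.06),(.06,.085)): reg(180,228,198,242,*z)
E
```

```text
522 [ 0.5213 -0.3553  0.1146] 0.1147 [array([ 525.5, -355.2]), array([70.4, 80. ]), np.float64(10.8)]
[[483.0, -322.0], [498.0, -401.0], [568.0, -388.0], [553.0, -309.0]]
1181 [ 0.5921 -0.3527  0.0592] 0.0593 [array([ 571.1, -384. ]), array([253.2, 215.8]), np.float64(0.0)]
[[444.0, -276.0], [445.0, -492.0], [698.0, -492.0], [698.0, -276.0]]
629 [0.5413 0.2352 0.0542] 0.0546 [array([543.7, 236.7]), array([ 91.9, 100.3]), np.float64(81.6)]
[[487.0, 199.0], [587.0, 184.0], [600.0, 275.0], [501.0, 289.0]]
244 [0.5433 0.2359 0.0689] 0.0678 [array([543.5, 234.8]), array([86.2, 89.1]), np.float64(80.8)]
[[493.0, 199.0], [581.0, 185.0], [594.0, 270.0], [506.0, 284.0]]
```

View pics/crop.png

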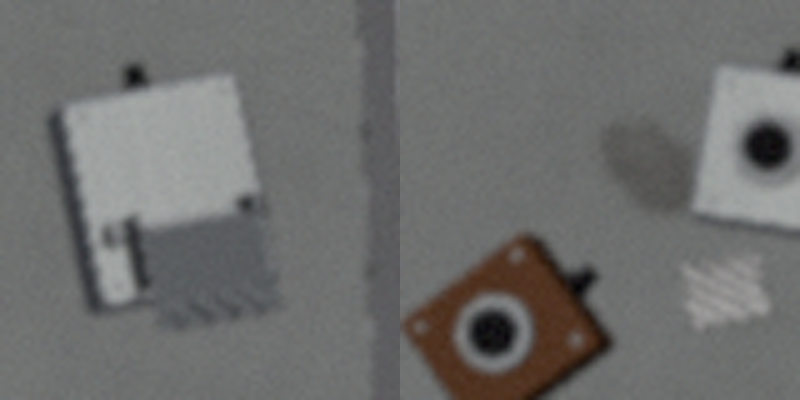

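Left crop: the grey switch box, with the guard tab facing the robot and the gland at the back. Right crop: the grey start box, and the brown decoy apart from it. Box yaw is about 10.8° and its origin about (0.530, -0.354). The guard measures z 0.115 and 80 mm wide, which fits the description. Next I'll check which poses are reachable and take a close look.

```bash
cat >> h.py <<'E'
def frame(yaw): return Rot.from_euler('z',yaw)
def tiltq(yaw,t,flip):
    z=np.array([np.cos(t),0,-np.sin(t)]); y=np.array([0,1.,0])*flip; x=np.cross(y,z)
    return (frame(yaw)*Rot.from_matrix(np.c_[x,y,z]))
def tcp_for(corner,org,yaw,t,flip,ext,half=.011):
    """TCP so that the tip's upper/front corner lies at box-frame (x,z) corner"""
    q=tiltq(yaw,t,flip); tip=np.array([corner[0],0,corner[1]])-half*np.array([np.sin(t),0,np.cos(t)])
    p=np.r_[org,0]+frame(yaw).apply(tip)-q.as_matrix()[:,2]*ext
    return p,q.as_quat()
E
python3 - <<'E'
from h import *
command_gripper(0.0); print(r.tip_extent,r.read_state()["time_s"],r.read_state()["grip_width"])
org=np.array([.530,-.354]);yaw=np.radians(10.8)
for f in(1,-1):
  for t in(35,40,45,50,55,60):
    for c in((-.16,.25),(-.07,.105),(-.028,.1),(.008,.105)):
      p,q=tcp_for(c,org,yaw,np.radians(t),f,r.tip_extent); s=r.solve_ik(p,q); print(f,t,c,p.round(3),None if s is None else np.round(s,2))
E
```

```text
0.025 0.8667 0.00012717766871629115
1 35 (-0.16, 0.25) [ 0.347 -0.389  0.255] [-1.48  0.36  1.9   1.02  1.27  2.51]
1 35 (-0.07, 0.105) [ 0.435 -0.372  0.11 ] [-1.28  0.65  1.96  1.31  1.01  2.21]
1 35 (-0.028, 0.1) [ 0.476 -0.364  0.105] [-1.19  0.67  1.93  1.37  0.96  2.24]
1 35 (0.008, 0.105) [ 0.512 -0.358  0.11 ] [-1.12  0.67  1.89  1.4   0.93  2.29]
1 40 (-0.16, 0.25) [ 0.347 -0.389  0.258] [-1.45  0.33  1.87  0.95  1.23  2.61]
1 40 (-0.07, 0.105) [ 0.435 -0.372  0.113] [-1.25  0.61  1.94  1.22  0.94  2.33]
1 40 (-0.028, 0.1) [ 0.477 -0.364  0.108] [-1.16  0.63  1.91  1.28  0.9   2.36]
1 40 (0.008, 0.105) [ 0.512 -0.357  0.113] [-1.09  0.64  1.87  1.3   0.87  2.42]
1 45 (-0.16, 0.25) [ 0.348 -0.389  0.26 ] [-1.41  0.3   1.84  0.86  1.2   2.7 ]
1 45 (-0.07, 0.105) [ 0.436 -0.372  0.115] [-1.21  0.57  1.92  1.12  0.88  2.46]
1 45 (-0.028, 0.1) [ 0.477 -0.364  0.11 ] [-1.12  0.6   1.88  1.16  0.84  2.5 ]
1 45 (0.008, 0.105) [ 0.513 -0.357  0.115] [-1.05  0.61  1.83  1.17  0.81  2.57]
1 50 (-0.16, 0.25) [ 0.349 -0.389  0.262] [-1.36  0.28  1.8   0.77  1.18  2.81]
1 50 (-0.07, 0.105
[... 2123 characters left out ...]
57  0.117] [-1.02  0.58  1.8   1.03  0.78 -0.41]
-1 55 (-0.16, 0.25) [ 0.35  -0.388  0.264] [-1.32  0.27  1.76  0.67  1.16 -0.23]
-1 55 (-0.07, 0.105) [ 0.438 -0.371  0.119] [-1.13  0.52  1.85  0.88  0.81 -0.38]
-1 55 (-0.028, 0.1) [ 0.48  -0.364  0.114] [-1.05  0.55  1.81  0.89  0.77 -0.32]
-1 55 (0.008, 0.105) [ 0.515 -0.357  0.119] [-0.98  0.57  1.75  0.87  0.76 -0.23]
-1 60 (-0.16, 0.25) [ 0.351 -0.388  0.266] [-1.27  0.26  1.73  0.57  1.16 -0.12]
-1 60 (-0.07, 0.105) [ 0.44  -0.371  0.121] [-1.08  0.51  1.82  0.73  0.79 -0.22]
-1 60 (-0.028, 0.1) [ 0.481 -0.363  0.116] [-1.    0.54  1.77  0.73  0.77 -0.14]
-1 60 (0.008, 0.105) [ 0.516 -0.357  0.121] [-0.94  0.56  1.71  0.71  0.77 -0.06]
```

```bash
python3 - <<'E'
from h import *
org=np.array([.530,-.354]);yaw=np.radians(10.8)
print(np.round(optics.camera_model("wrist")["tool_from_camera"],3))
p,q=tcp_for((-.16,.25),org,yaw,np.radians(45),-1,.025)
r.reach(p,q); print(r.read_state()["time_s"],r.read_state()["eef_pos"])
pic,W=world("wrist"); save("w1",pic); np.save("w1.npy",W)
X=W.reshape(-1,3); X=X[np.isfinite(X).all(1)]
B=frame(-yaw).apply(X-np.r_[org,0])  # box frame
for z0,z1 in((.108,.12),(.055,.065)):
    s=(B[:,2]>z0)&(B[:,2]<z1)&(abs(B[:,0]-.04)<.12)&(abs(B[:,1])<.09)
    if s.sum()<20: print(z0,s.sum()); continue
    rc=cv2.minAreaRect((X[s,:2]*1000).astype(np.float32)); print(s.sum(),np.median(B[s,2]),[np.round(a,1) for a in rc],cv2.boxPoints(rc).round(0).tolist(),np.percentile(B[s],[0.5,99.5],axis=0).round(3).tolist())
E
```

```text
[[ 0.    -0.954 -0.299  0.078]
 [ 1.     0.001 -0.    -0.001]
 [ 0.    -0.299  0.954 -0.117]
 [ 0.     0.     0.     1.   ]]
1.7 [ 0.3475138  -0.38920148  0.25995947]
4276 0.11456178786216976 [array([ 524.2, -356.5]), array([74.6, 76.4]), np.float64(10.7)] [[480.0, -326.0], [495.0, -401.0], [568.0, -387.0], [554.0, -312.0]] [[-0.043, -0.039, 0.112], [0.027, 0.036, 0.117]]
4237 0.05954865778708021 [array([ 575.1, -346.6]), array([133.2, 115.1]), np.float64(10.9)] [[499.0, -303.0], [521.0, -416.0], [651.0, -391.0], [630.0, -278.0]] [[-0.02, -0.058, 0.055], [0.11, 0.055, 0.062]]
```

View pics/w1.png

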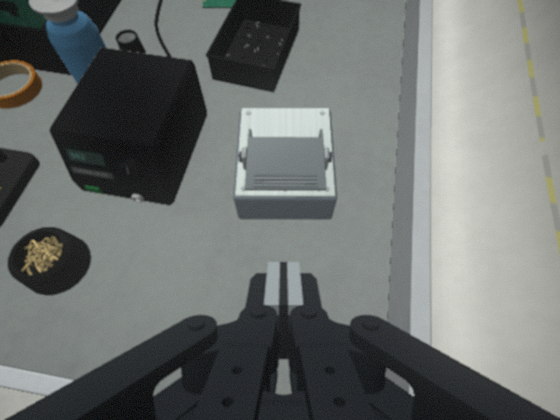

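Refined from the case centre and the guard's front edge, which agree: origin (0.527, -0.356), yaw 10.8°. The guard is at pixel (286,162) with clear space in front of it. Now lift and flip.

```bash
cat >> h.py <<'E'
ORG=np.array([.527,-.356]); YAW=np.radians(10.8); T=np.radians(45)
def go(c,speed=.08,mf=None):
    p,q=tcp_for(c,ORG,YAW,T,-1,.025)
    hit=r.move_straight(p,q,speed=speed,max_force=mf); s=r.read_state()
    d=frame(-YAW).apply(np.array(s["eef_pos"])-p)
    print(c,hit,"t%.2f"%s["time_s"],"corner",(c[0]+d[0]).round(4),(c[1]+d[2]).round(4),"F",frame(-YAW).apply(s["contact_force"]).round(2)); return hit
E
python3 - <<'E'
from h import *
go((-.075,.097),.15)
go((-.029,.097),.06,5)
go((-.024,.126),.05,6)
pic,W=world("wrist"); save("w2",pic)
go((-.024,.101),.05,6)
go((.0,.100),.04,6)
go((.012,.100),.02,6)
r.hold(.2); s=r.read_state(); print(s["contact_force"])
pic,W=world("wrist"); save("w3",pic)
cv2.imwrite("pics/w23.png",cv2.resize(np.hstack([cv2.imread("pics/w2.png")[60:320,130:430],cv2.imread("pics/w3.png")[60:320,130:430]]),(780,338)))
E
```

```text
(-0.075, 0.097) False t3.06 corner -0.0752 0.0976 F [ 0.36  0.06 -0.17]
(-0.029, 0.097) False t3.98 corner -0.0291 0.0969 F [0.49 0.44 0.76]
(-0.024, 0.126) False t4.72 corner -0.024 0.126 F [-0.59  0.36 -0.32]
(-0.024, 0.101) False t5.42 corner -0.024 0.1008 F [ 0.24 -0.08 -0.03]
(0.0, 0.1) False t6.17 corner 0.0001 0.0998 F [-0.04 -0.15 -0.83]
(0.012, 0.1) True t6.62 corner 0.0076 0.0995 F [-5.3   0.45  3.96]
[-4.27359974 -0.94358776  3.82518946]
```

View pics/w23.png

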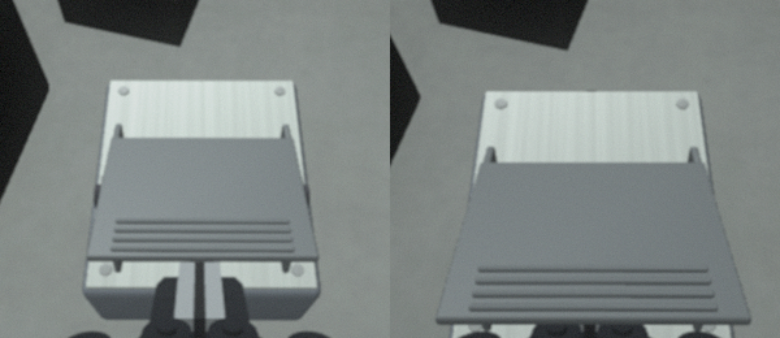

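The guard is raised in both views. The push met hard resistance at corner x = 7.6 mm, where the end stop is expected (5–8 mm). Next: withdraw, let the guard fall, then look in from the open front.

```bash
python3 - <<'E'
from h import *
go((-.03,.100),.06); go((-.10,.10),.15)
# look: low tilt so that the camera sees under the plate
from h import tcp_for
for t,c in((25,(-.20,.06)),(15,(-.18,.06)),(20,(-.16,.05)),(10,(-.16,.06)),(0,(-.16,.07)),(0,(-.16,.05))):
    p,q=tcp_for(c,ORG,YAW,np.radians(t),-1,.025); s=r.solve_ik(p,q)
    m=optics.camera_model("wrist"); Tc=np.array(m["tool_from_camera"])
    cam=Rot.from_quat(q).as_matrix()@Tc[:3,3]+p; print(t,c,cam.round(3),None if s is None else np.round(s,2))
p,W=world("side"); save("s2",p)
E
```

```text
(-0.03, 0.1) False t7.65 corner -0.03 0.1001 F [ 0.46  0.96 -0.1 ]
(-0.1, 0.1) False t8.27 corner -0.0997 0.1002 F [ 0.04  0.09 -0.09]
25 (-0.2, 0.06) [ 0.232 -0.411  0.18 ] [-1.64  0.84  2.    1.2   1.23 -1.27]
15 (-0.18, 0.06) [ 0.232 -0.411  0.161] [-1.63  0.96  1.98  1.28  1.36 -1.38]
20 (-0.16, 0.05) [ 0.261 -0.406  0.161] [-1.57  0.93  2.    1.31  1.27 -1.34]
10 (-0.16, 0.06) [ 0.244 -0.409  0.15 ] [-1.6   1.02  1.97  1.33  1.43 -1.43]
0 (-0.16, 0.07) [ 0.23  -0.412  0.136] [-1.6   1.12  1.93  1.35  1.59 -1.49]
0 (-0.16, 0.05) [ 0.23  -0.412  0.116] [-1.6   1.17  1.91  1.35  1.58 -1.51]
```

```bash
python3 - <<'E'
from h import *
go((-.16,.20),.2)
p,q=tcp_for((-.15,.125),ORG,YAW,np.radians(30),1,.025); s=r.solve_ik(p,q); print(s)
r.reach(p,q); print(r.read_state()["time_s"],r.read_state()["contact_force"])
pic,W=world("wrist"); save("w4",pic)
B=(W-np.r_[ORG,0])@frame(-YAW).as_matrix().T
np.save("w4b.npy",B)
s=(abs(B[...,1])<.012)&(B[...,2]>.075)&(B[...,2]<.1085)&(B[...,0]>-.04)&(B[...,0]<.03)
for a,b in((.075,.085),(.085,.095),(.095,.1085)):
    k=s&(B[...,2]>a)&(B[...,2]<b)
    if k.sum(): print(a,k.sum(),np.median(B[k],0).round(4))
E
```

```text
(-0.16, 0.2) False t9.05 corner -0.1596 0.1994 F [0.6  0.1  0.04]
[-1.49988098  0.64194649  2.00452327  1.20750181  1.16833489  2.10927998]
11.3167 [ 0.48423787 -0.52721722 -0.14513324]
0.075 164 [0.0045 0.0004 0.0782]
0.085 107 [0.0052 0.0004 0.0896]
```

View pics/w4.png

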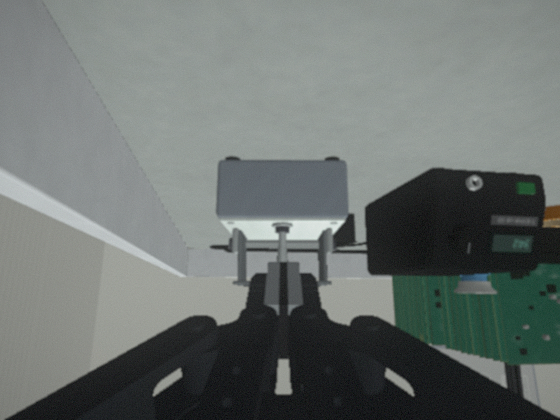

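The picture is upside down. The bat at (283,245) leans to the back: its front face is at x ≈ +5 mm, against about -14 mm when off, so it is on. Now over to the start box, going high, with a look from above.

```bash
python3 - <<'E'
from h import *
r.move_straight(np.array(r.read_state()["eef_pos"])+[-.0,.02,.17],speed=.25)
qd=Rot.from_matrix(np.c_[[1,0,0],[0,-1,0],[0,0,-1]]).as_quat()
best=None
for a in range(0,360,15):
    q=(Rot.from_euler('z',a,degrees=True)*Rot.from_quat(qd)).as_quat(); s=r.solve_ik([.50,.235,.26],q)
    if s is not None:
        d=abs(np.array(s)-r.read_state()["joint_positions"]).max()
        if abs(s[5])<2.8 and (best is None or d<best[0]): best=(d,a,q,s)
print(best[0],best[1],np.round(best[3],2))
# mid waypoint in front, high
r.reach([.42,-.05,.33],best[2]); r.reach([.50,.235,.26],best[2])
np.save("qd.npy",best[2]); print(r.read_state()["time_s"])
pic,W=world("wrist"); save("w5",pic)
def rep(k,n):
    rc=cv2.minAreaRect((W[k][:,:2]*1000).astype(np.float32)); print(n,k.sum(),np.median(W[k],0).round(4),[np.round(a,1) for a in rc])
near=(abs(W[...,0]-.543)<.08)&(abs(W[...,1]-.236)<.08)
rep(near&(W[...,2]>.048)&(W[...,2]<.060),"top")
inn=(np.hypot(W[...,0]-.543,W[...,1]-.236)<.03)
rep(inn&(pic.max(-1)<70)&(W[...,2]>.05),"dark"); print(np.percentile(W[inn][:,2],[5,50,80,95,99]).round(4))
hi=inn&(W[...,2]>np.percentile(W[inn][:,2],97)-.003); rep(hi,"hi")
t,Wt=world("top"); g=(abs(Wt[...,0]-.525)<.05)&(abs(Wt[...,1]+.356)<.06)&(Wt[...,2]>.1); print("guard z max",np.percentile(Wt[g][:,2],[5,50,98]).round(4))
E
```

```text
1.7970811406852105 0 [ 0.3   0.39  1.44 -0.    1.31  1.87]
14.6833
top 8617 [0.5511 0.2377 0.0548] [array([541.9, 237.5]), array([ 90.8, 100.1]), np.float64(81.2)]
dark 9932 [0.5182 0.2393 0.3115] [array([534.4, 238.7]), array([44.4, 34.7]), np.float64(12.7)]
[0.0549 0.3075 0.3177 0.3218 0.323 ]
hi 1719 [0.5183 0.2412 0.3213] [array([517.5, 235.2]), array([35.3,  4.6]), np.float64(89.5)]
guard z max [0.1086 0.1147 0.1222]
```

View pics/w5.png

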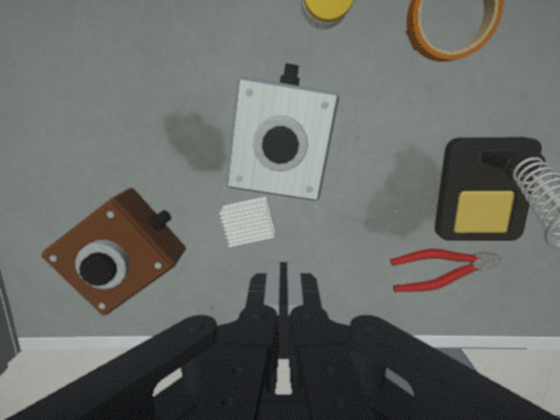

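The grey start box's button is at (282,144) and the guard reads z 0.1147, so it is shut. Next: measure the button, then press it.

```bash
python3 - <<'E'
from h import *
pic,W=world("wrist"); q=np.load("qd.npy")
k=np.zeros(W.shape[:2],bool); k[115:180,245:320]=True
k&=(pic.max(-1)<80)&(W[...,2]>.05)&(W[...,2]<.1)
(c,rad)=cv2.minEnclosingCircle((W[k][:,:2]*1000).astype(np.float32)); z=np.median(W[k][:,2]); print(k.sum(),np.round(c,1),rad,z,W[144,282].round(4),"ring",W[144,[258,307]].round(4))
m=np.median(W[k],0); x,y=m[0],m[1]; print(m.round(4))
assert abs(x-.542)<.008 and abs(y-.2375)<.008
r.reach([x,y,z+.025+.03],q)
hit=r.move_straight([x,y,z+.025+.002],speed=.06,max_force=3); print(hit,r.read_state()["eef_pos"][2]-.025)
hit=r.move_straight([x,y,z+.025-.012],speed=.015,max_force=14); s=r.read_state(); print(hit,s["eef_pos"][2]-.025-z,s["contact_force"])
r.hold(.2); s=r.read_state(); print(s["eef_pos"][2]-.025-z,s["contact_force"])
r.move_straight([x,y,z+.025+.08],speed=.1); r.hold(.3)
pic,W=world("wrist"); print(np.median(W[...,2][(np.hypot(W[...,0]-x,W[...,1]-y)<.012)&(W[...,2]<.1)]))
t,Wt=world("top"); save("top2",t)
b=(abs(Wt[...,0]-x)<.06)&(abs(Wt[...,1]-y)<.06)&(Wt[...,2]<.1)
g=(abs(Wt[...,0]-.525)<.05)&(abs(Wt[...,1]+.356)<.06)&(Wt[...,2]>.1)&(Wt[...,2]<.125)
print(cv2.minAreaRect((Wt[g][:,:2]*1000).astype(np.float32)),np.median(Wt[g][:,2]),s["time_s"])
E
```

```text
1020 [542.2 237.4] 15.118097305297852 0.07687759082914655 [0.5432 0.2356 0.0767] ring [[0.5423 0.2563 0.0683]
 [0.542  0.214  0.0665]]
[0.5425 0.2373 0.0769]
False 0.07877011368776604
True -0.00587044177811169 [-1.96395493 -0.53581595  6.54096912]
-0.005863043650554511 [-1.07652556 -0.33145845  6.91469281]
0.07697638832586262
((525.3924560546875, -355.3157958984375), (70.38959503173828, 78.62194061279297), 10.90385627746582) 0.1150553154231304 16.8833
```

The button went down 5.9 mm and came back. A second, firmer press makes sure it bottoms, then I'll retreat and hand in.

```bash
python3 - <<'E'
from h import *
q=np.load("qd.npy"); x,y,z=.5425,.2373,.0769
r.move_straight([x,y,z+.027],q,speed=.1)
hit=r.move_straight([x,y,z+.025-.010],speed=.012,max_force=22); r.hold(.3); s=r.read_state(); print(hit,s["eef_pos"][2]-.025-z,s["contact_force"])
r.move_straight([x,y,z+.025+.12],speed=.12); r.hold(.5)
pic,W=world("wrist"); save("w6",pic)
n=(abs(W[...,0]-.543)<.08)&(abs(W[...,1]-.236)<.08)&(W[...,2]>.048)&(W[...,2]<.060)
print(cv2.minAreaRect((W[n][:,:2]*1000).astype(np.float32)))
print(np.median(W[...,2][(np.hypot(W[...,0]-x,W[...,1]-y)<.012)&(W[...,2]<.1)]),r.read_state()["time_s"])
E
```

```text
True -0.005891111613999966 [-1.32311589  0.14966544  6.96461221]
((542.1644287109375, 237.34129333496094), (90.33355712890625, 99.1734848022461), 81.0536880493164)
0.07695648055861683 22.0583
```

```bash
python3 -c "
from h import *
print(r.finish_job())"
```

```text
the job is handed in; nothing more can be done
None
```

The job is handed in: I lifted the guard, pushed the toggle over to its stop, and the guard dropped shut; only then did I press the start button fully down (twice, to be sure), and it came back up. My images showed both boxes still in place.

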